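Shut the parts case and slide it home under the bench riser

TASK

Shut the open lid of the green compartment case, then slide the case along the bench, without lifting it, into the bay under the low plywood riser until it is fully home: square in the bay, hinge side against the batten at the rear, latch side at the mouth. Leave the lid shut, and leave the tape roll, the glue bottle and the board eraser where they are.

Things in the scene. Friction and masses are not known exactly. Their poses are not given: they have to be found in the camera images.
- parts_case: loose green compartment case, 0.38 kg. Origin: centre of underside; x points from the front (orange latch) to the back (lid hinge), z up. Tray: x -64 to +66 mm, y -105 to +105 mm, 36 mm high; 40 mm high with the lid shut. The latch, part of the lid, is 34 mm wide and stands 4 mm out of the middle of the front, 24 to 40 mm above the underside
- parts_case_lid (a joint): angle of the clear lid (rad): 0 shut, 1.57 upright, at most 1.95 (leaning back). Hinge along y at x = +69 mm, z = 37 mm in the case's frame; the lid is a flat plate 2 mm thick, 210 mm wide, reaching 133 mm from the hinge, with the latch at its far edge. Swung well past upright towards the front, it falls shut by itself
- riser: plywood board on two side cheeks, fixed. Origin: footprint centre; x points from the mouth into the bay, z up. Outside x -65 to +65 mm, 252 mm wide, 59 mm high; round cheek noses stand 6 mm out in front. Bay 228 mm wide, 50 mm high; at the rear a batten 25 mm high, face at x = +50 mm, is the back stop. A case that is home has its origin at x = -16 mm, with 15 mm of its front left out
- bay_mouth (a point): middle of the bay's mouth at bench height, on the front edge of the riser's board; axes as the riser's
- tape_roll: roll of masking tape lying flat on the bench, 100 mm across, 25 mm high; origin at the centre of its underside
- glue_bottle: white glue bottle with a red tip, standing, 39x54 mm, 160 mm high; origin at the centre of its underside, z up along the bottle
- eraser: blue and grey board eraser lying on the bench, 53x114 mm (x, y), 26 mm high; origin at the centre of its underside

How it is judged (in metres and radians):
On the way:
1. the lid is shut while the case is still outside the bay (value of joint parts_case_lid below 0.08 rad and x of parts_case in the frame of riser below -0.12 m), for 0.2 s.
At the end, for the whole second after the job is handed in: The case lies flat and at rest in the bay, latch at the mouth, its back within 9 mm of the batten, within 15 mm of the bay's middle line and square to the bay within 0.07 rad, with its lid shut (under 0.08 rad) (value of joint parts_case_lid below 0.08 rad and x of parts_case in the frame of riser between -0.025 and -0.008 m and y of parts_case in the frame of riser between -0.015 and 0.015 m and z of parts_case in the frame of riser below 0.006 m and x of bay_mouth in the frame of parts_case below 0 m and angle between the x axis of parts_case and the x axis of riser, either way round below 0.07 rad and angle between parts_case's own z axis and vertical below 0.05 rad and linear speed of parts_case below 0.01 m/s); the robot touches nothing.
It fails at once if the case is lifted off the bench (height (world z) of parts_case above 0.03 m).
It fails at once if the tape roll is pushed more than 30 mm (distance of tape_roll from where it was at the start of the episode above 0.03 m).
It fails at once if the glue bottle is pushed more than 30 mm or tipped over (distance of glue_bottle from where it was at the start of the episode above 0.03 m or angle between glue_bottle's own z axis and vertical above 0.5 rad).
It fails at once if the board eraser is pushed more than 30 mm (distance of eraser from where it was at the start of the episode above 0.03 m).
It also fails if it takes over 72 s, if anything falls off the work surface, if the arm or the gripper's body presses on something with over 40 N, if the wrist force passes 120 N, or if a joint passes its speed limit or range.

ROBOT

A 7-joint arm with a two-finger parallel gripper is mounted at the origin on a cart in front of the work surface, level with it; the furniture and walls round the work are solid. World frame = base frame: x ahead of the robot, y to its left, z up, the work surface at z = 0. Lengths are in m, angles in degrees, forces in N, time in s.
With the tool pointing down it reaches from about 0.425 to 0.875 m from the base axis. Payload 4.7 kg.
Tool frame: the origin (TCP) lies at the centre of the arm's flange, where the gripper is bolted on; the fingertips stand 182 mm ahead of it and the grasp point (between the pads) lies 164 mm ahead of it (env.grip_depth is the distance from the TCP to the grasp point, in m); z points along the fingers, y is the line along which they close (so a half turn about z gives the same grasp; the last joint's range is limited). The gripper opens to 87 mm and grips with 3 to 60 N. Pads are 19 mm wide; open, the fingers measure 117 mm over their backs; the gripper's body (75 mm by 190 mm) begins 51 mm behind the grasp point.
Start: joints at [-72.302, 18.392, -4.016, 83.108, 1.295, 78.541, -3.26], TCP at [0.189, 0.622, 0.405] pointing down, gripper open.
Joint ranges: [-163.93, 163.93], [-17.29, 119.83], [-79.2, 71.16], [3.27, 140.29], [-89.18, 269.18], [5.43, 117.66], [-154.24, 154.24]. Speed limits (degrees/s): [147.25, 147.25, 180, 180, 180, 180, 180].

INTERFACE

Orientations are given as [roll, pitch, yaw] about the fixed x, y, z axes, in that order (R = Rz(yaw) Ry(pitch) Rx(roll)).
In Python, from cell import env gives the robot as it stands. The module is installed in compiled form; this text tells all that it offers.
- The arm moves only by the tool send_rows, never from a script. Its arguments are lists of equal length, an entry for each row: "xyz": the shift along the tool's x, y, z in m, a list of three; "rotation": the turn, a rotation vector about the tool's x, y, z in rad, a list of three; "jaw": the opening, from 0 (shut) to 1 (fully open). A call has 1 to 20 rows; each row shifts and turns the commanded pose from where the row before left it, along the tool's axes as they then stand; what a row does not reach is not made up. A row lasts 1/10 s, in which the tool goes at most 50 mm and 8.59 degrees, less where a joint would pass 70% of its speed; a pose out of reach is approached as far as the arm can. A call is refused whole if a number of a shift passes 0.05 or a number of a turn 0.15, either way. A call with a gripper value outside its range is refused whole. The fingers move at their own pace and stop on an object; "newtons" is the grip in N (left out, the last holds). Time passes only in rows, so rows that do not move let the fingers close. It gives the time, the measured TCP pose, the force, the opening and the grip force at its end, in the units of the state.
- env.get_obs(): the state, without advancing time (a new reading comes with each control period).
- env.read_camera(name): name is "scene" or "side" or "wrist"; returns a dict with "image" (480x640x3 uint8, blue, green, red), "fx", "fy", "cx", "cy" (pixels), "distortion" ([k1, k2, p1, p2, k3] as OpenCV has them; the pictures are not rectified), "R" (3x3) and "t" (3): a world point X has camera coordinates R X + t. Camera axes: x right, y down, z forward; pixel columns grow to the right and rows downward; lengths in m; the calibration is good to about 2 mm. A picture is of the moment at which its call begins. There is no depth.
- env.sign_off(): hands the job in; it is judged then, once.
The state is a dict: "time_s": time; "qpos": joint angles; "joint_velocities": joint speeds; "effort": joint torques, N m; "tool_pos": TCP position; "tool_rot": TCP orientation; "force": force on the tool from outside, world axes, zero at the start; "wrist_torque": the same for the moment, N m; "grip_width": finger opening in m; "grasp_force": force on a finger pad.
Only numpy, scipy, OpenCV 4.12 (cv2) and the standard library are available. Lean on these libraries where they do the work, as an engineer would, in place of code of your own. Each camera call takes 0.05 s, during which the arm holds its last target. There are 200 camera calls.

## Working session

There is one attempt and no reset: what is moved stays moved. The work goes in short steps, Python scripts to look and compute and a tool call to move; the robot and the scene stay as the last step left them, time stands still between calls to the robot, and variables do not carry over. Pictures are saved under pics/ and viewed, at most 10 in all, crops included, and the job is handed in when it is done.

Besides the shell and the picture viewer there is one more tool, called after ">>>" as name(argument=value, ...) on one line, values as JSON. send_rows: Moves the arm, as the interface text tells. Its arguments: {"type":"object","properties":{"xyz":{"type":"array"},"rotation":{"type":"array"},"jaw":{"type":"array"},"newtons":{"type":"number"}},"required":["xyz","rotation","jaw"]}

```bash
mkdir -p pics; python3 - <<'E'
from cell import env
import cv2,pickle
d={}
for n in("scene","side","wrist"):
    c=env.read_camera(n); cv2.imwrite(f"pics/a_{n}.png",c["image"]); d[n]=c
    print(n,c["fx"],c["cx"],c["cy"],c["distortion"],c["R"],c["t"])
pickle.dump(d,open("cams.pkl","wb"))
o=env.get_obs();print(o)
E
```

```text
scene 570.6337981516468 322.7968287457276 231.65557143069478 [0.01821821 0.         0.         0.         0.        ] [[ 0.61015545 -0.792133   -0.01535044]
 [-0.60541013 -0.45365561 -0.65396877]
 [ 0.51106644  0.40831592 -0.75636579]] [-0.3518507   0.34977565  1.27564396]
side 594.7268344914677 319.0828785065671 243.65310461626507 [-0.16503484  0.          0.          0.          0.        ] [[ 0.42734169 -0.9039645  -0.01507501]
 [-0.74751509 -0.34390445 -0.56828771]
 [ 0.50852755  0.25412183 -0.82269182]] [-0.2671341   0.42329449  1.27976806]
wrist 416.8200720939942 306.860158777872 234.79027043395908 [-0.0238334  0.         0.         0.         0.       ] [[ 2.89861944e-01  9.57068349e-01 -4.78362771e-04]
 [ 9.10985641e-01 -2.75751836e-01  3.06701951e-01]
 [ 2.93402820e-01 -8.93370052e-02 -9.51805487e-01]] [-0.64950115 -0.03758899  0.39112414]
{'time_s': 0.15, 'qpos': array([-72.30271822,  18.42762749,  -4.01368983,  83.1577784 ,
         1.29440934,  78.53933277,  -3.26126061]), 'joint_velocities': array([ 0.03809786, -0.20957119, -0.05042593, -0.1235325 ,  0.09242622,
        0.02694225, -0.02794236]), 'effort': array([-1.71125625e-04, -4.91797292e+01, -4.04600166e-01, -3.12877285e+01,
       -6.39795908e-02,  4.04534570e-02,  1.10210322e-04]), 'tool_pos': array([0.18884444, 0.62181072, 0.40394067]), 'tool_rot': array([-1.79920433e+02,  4.95204749e-03,  1.63108965e+02]), 'force': array([0.25527165, 0.35025151, 0.32859171]), 'wrist_torque': array([ 0.00230353,  0.01611269, -0.050573  ]), 'grasp_force': 0.0, 'grip_width': 0.08694091112803684}
```

View pics/a_scene.png

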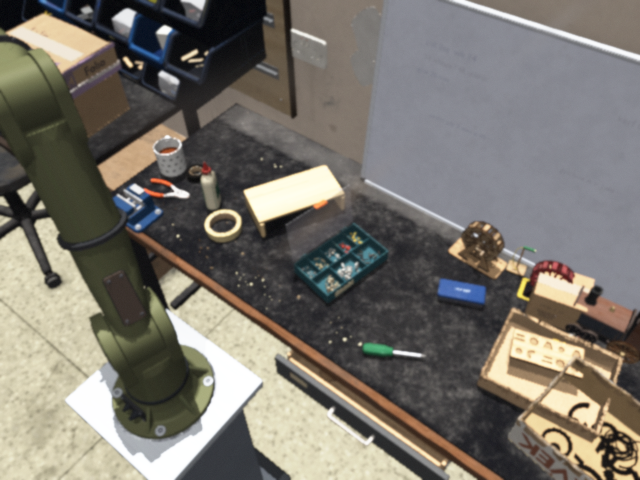

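View pics/a_side.png

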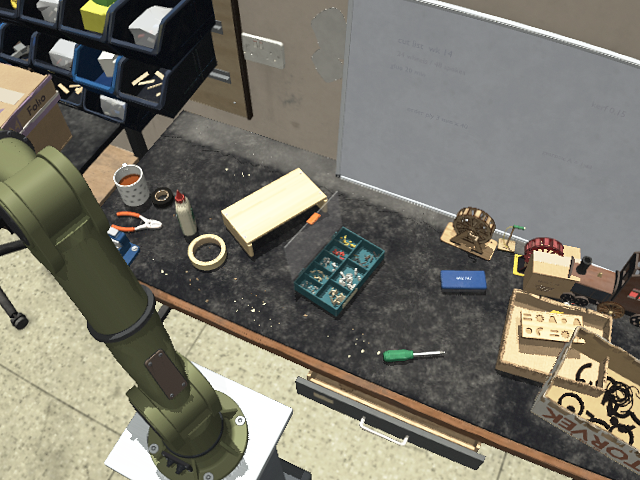

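The case is at scene px ~(341,262), with the lid open toward the riser at ~(295,195). The tape (222,225) and glue (209,188) are left of the riser, and the eraser is at (462,293). I'll enlarge crops of both views.

```bash
python3 - <<'E'
import pickle,cv2
d=pickle.load(open("cams.pkl","rb"))
for n,(x,y) in {"scene":(190,155),"side":(180,155)}.items():
    im=d[n]["image"][y:y+170,x:x+220]
    im=cv2.resize(im,(792,590),interpolation=cv2.INTER_CUBIC) if 0 else cv2.resize(im,None,fx=3.5,fy=3.5,interpolation=cv2.INTER_CUBIC)
    cv2.imwrite(f"pics/b_{n}.png",im)
E
```

```text
(no output)
```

View pics/b_scene.png

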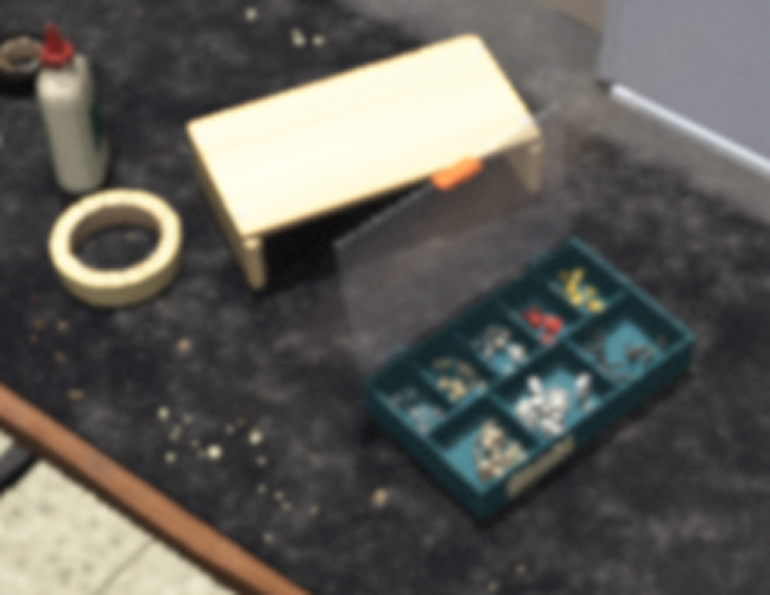

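View pics/b_side.png

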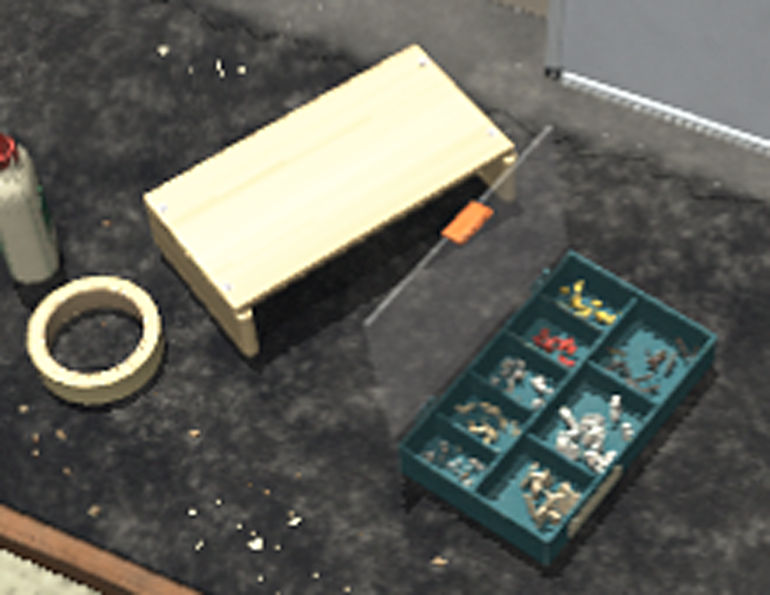

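```bash
cat > h.py <<'E'
import numpy as np,cv2,pickle
from scipy.optimize import least_squares
d=pickle.load(open("cams.pkl","rb"))
def proj(c,P):
    K=np.array([[c["fx"],0,c["cx"]],[0,c["fy"],c["cy"]],[0,0,1]])
    return cv2.projectPoints(np.array(P,float).reshape(-1,3),cv2.Rodrigues(c["R"])[0],c["t"],K,np.array(c["distortion"]))[0][:,0]
def T(p,P):
    P=np.array(P,float);c,s=np.cos(p[2]),np.sin(p[2])
    return np.c_[p[0]+c*P[:,0]-s*P[:,1],p[1]+s*P[:,0]+c*P[:,1],P[:,2]]
def lid(a,ys,r=.133):
    return [[.069-r*np.cos(a),y,.037+r*np.sin(a)] for y in ys]
def ray(c,u,z):
    K=np.array([[c["fx"],0,c["cx"]],[0,c["fy"],c["cy"]],[0,0,1]])
    q=cv2.undistortPoints(np.array([[u]],float),K,np.array(c["distortion"]))[0,0]
    o=-c["R"].T@c["t"];v=c["R"].T@np.r_[q,1];return o+v*(z-o[2])/v[2]
E
python3 - <<'E'
from h import *
off={"scene":(190,155),"side":(180,155)}
px=lambda n,L:np.array(L)/3.5+off[n]
R=[[.065,.126,.059],[.065,-.126,.059],[-.065,-.126,.059],[-.065,.126,.059]]
RP={"scene":[(190,128),(477,36),(540,132),(247,235)],"side":[(146,196),(417,45),(515,152),(235,307)]}
C=[[.066,.105,.036],[.066,-.105,.036],[-.064,-.105,.036],[-.064,.105,.036]]
CP={"scene":[(372,388),(573,242),(692,335),(483,492)],"side":[(403,455),(572,252),(715,335),(545,545)]}
LP={"scene":[(337,245),(555,105)],"side":[(366,324),(550,128)]}
fr=lambda p:np.r_[*[(proj(d[n],T(p,R))-px(n,RP[n])).ravel() for n in RP]]
g=ray(d["side"],px("side",[(330,190)])[0],.06);print(g)
r=least_squares(fr,[*g[:2],0.6]);print("riser",r.x,np.degrees(r.x[2]),abs(r.fun).max())
g=ray(d["side"],px("side",[(560,400)])[0],.036)
fc=lambda p:np.r_[*[np.r_[proj(d[n],T(p,C))-px(n,CP[n]),proj(d[n],T(p,lid(p[3],[.105,-.105])))-px(n,LP[n])].ravel() for n in RP]]
q=least_squares(fc,[*g[:2],r.x[2],1.8]);print("case",q.x,np.degrees(q.x[2:]),abs(q.fun).max(), q.fun.round(1))
c,s=np.cos(r.x[2]),np.sin(r.x[2]);dd=q.x[:2]-r.x[:2];print("case in riser",c*dd[0]+s*dd[1],-s*dd[0]+c*dd[1])
for nm,n,u,z in[("tape","side",(95,328),.025),("tape","scene",(116,243),.025),("glue","scene",(80,180),0),("glue","side",(35,272),0)]:print(nm,ray(d[n],px(n,[u])[0],z))
print("eraser",ray(d["scene"],(461,290),.026),ray(d["side"],(463,278),.026),"screwdriver",ray(d["side"],(395,356),.0))
print("edge x of bench",ray(d["side"],(300,378),0),ray(d["side"],(160,290),0))
E
```

```text
[0.58966147 0.11232686 0.06      ]
riser [0.60569404 0.12049406 1.0741094 ] 61.54193509297276 1.3030515410854093
case [ 0.51202113 -0.11340422  1.38252206  1.70568702] [79.21267938 97.72866726] 1.979038339345891 [-2.  -1.1  0.4 -0.9  1.1  0.2  0.5  0.7 -0.5  0.7  1.2 -1.  -1.1 -1.4
 -0.5  0.3  0.6  0.5  1.7  0.2 -0.8  1.5 -0.3 -0.4]
case in riser -0.25027202552619476 -0.02910209713935162
tape [0.42555713 0.22637675 0.025     ]
tape [0.41778366 0.22097866 0.025     ]
glue [0.46385198 0.31170056 0.        ]
glue [0.4634634  0.30939883 0.        ]
eraser [ 0.61338318 -0.40141963  0.026     ] [ 0.61670366 -0.40202173  0.026     ] screwdriver [ 0.36177842 -0.32137028  0.        ]
edge x of bench [ 0.21920129 -0.14337454  0.        ] [0.27801814 0.28366409 0.        ]
```

Scene crop: the case rim corners are at (372,388), (573,242), (692,335) and (483,492), with the orange latch at (458,173). The side crop agrees, and the fit residual is under 2 px. The lid is at about 98° and the case is yawed 17.7° to the riser and 29 mm off its line.

I'll first turn the tool to the case's yaw, then go behind the lid with the jaws open.

>>> send_rows(xyz=[[0, 0, 0], [0, 0, 0], [0, 0, 0], [0, 0, 0], [0, 0, 0], [0, 0, 0], [0, 0, 0], [0, 0, 0], [0, 0, 0], [0, 0, 0], [0, 0, 0]], rotation=[[0, 0, 0.1464], [0, 0, 0.1464], [0, 0, 0.1464], [0, 0, 0.1464], [0, 0, 0.1464], [0, 0, 0.1464], [0, 0, 0.1464], [0, 0, 0.1464], [0, 0, 0.1464], [0, 0, 0.1464], [0, 0, 0]], jaw=[1, 1, 1, 1, 1, 1, 1, 1, 1, 1, 1])

```text
time_s: 1.25
tool_pos: [0.1888, 0.6219, 0.4043]
tool_rot: [180.0, 0.0, 79.2]
force: [0.2, -0.2, -0.6]
grip_width: 0.0873
grasp_force: 0.0
```

>>> send_rows(xyz=[[-0.0332, 0.0284, 0], [-0.0332, 0.0284, 0], [-0.0332, 0.0284, 0], [-0.0332, 0.0284, 0], [-0.0332, 0.0284, 0], [-0.0332, 0.0284, 0], [-0.0332, 0.0284, 0], [-0.0332, 0.0284, 0], [-0.0332, 0.0284, 0], [-0.0332, 0.0284, 0], [-0.0332, 0.0284, 0], [-0.0332, 0.0284, 0], [-0.0332, 0.0284, 0], [-0.0332, 0.0284, 0], [-0.0332, 0.0284, 0], [-0.0332, 0.0284, 0], [0, 0, 0]], rotation=[[0, 0, 0], [0, 0, 0], [0, 0, 0], [0, 0, 0], [0, 0, 0], [0, 0, 0], [0, 0, 0], [0, 0, 0], [0, 0, 0], [0, 0, 0], [0, 0, 0], [0, 0, 0], [0, 0, 0], [0, 0, 0], [0, 0, 0], [0, 0, 0], [0, 0, 0]], jaw=[1, 1, 1, 1, 1, 1, 1, 1, 1, 1, 1, 1, 1, 1, 1, 1, 1])

```text
time_s: 2.95
tool_pos: [0.5374, 0.0086, 0.4051]
tool_rot: [179.8, 0.2, 78.9]
force: [-0.5, 0.2, -0.1]
grip_width: 0.0869
grasp_force: 0.0
```

>>> send_rows(xyz=[[0, 0, 0.025], [0, 0, 0.025], [0, 0, 0.025], [0, 0, 0.023], [0, 0, 0], [-0.01, 0, 0], [-0.01, 0, 0], [-0.01, 0, 0], [-0.01, 0, 0], [-0.01, 0, 0], [-0.01, 0, 0], [-0.01, 0, 0]], rotation=[[0, 0, 0], [0, 0, 0], [0, 0, 0], [0, 0, 0], [0, 0, 0], [0, 0, 0], [0, 0, 0], [0, 0, 0], [0, 0, 0], [0, 0, 0], [0, 0, 0], [0, 0, 0]], jaw=[1, 1, 1, 1, 1, 1, 1, 1, 1, 1, 1, 1])

```text
time_s: 4.15
tool_pos: [0.5227, -0.0544, 0.3068]
tool_rot: [180.0, -0.0, 79.2]
force: [-1.2, 1.2, 0.9]
grip_width: 0.0873
grasp_force: 0.4
```

>>> send_rows(xyz=[[-0.01, 0, 0], [-0.01, 0, 0], [-0.01, 0, 0], [-0.01, 0, 0], [-0.01, 0, 0], [-0.01, 0, 0], [-0.01, 0, 0], [0, 0, 0], [0, 0, 0], [0, 0, 0]], rotation=[[0, 0, 0], [0, 0, 0], [0, 0, 0], [0, 0, 0], [0, 0, 0], [0, 0, 0], [0, 0, 0], [0, 0, 0], [0, 0, 0], [0, 0, 0]], jaw=[1, 1, 1, 1, 1, 1, 1, 1, 1, 1])

```text
time_s: 5.15
tool_pos: [0.51, -0.1218, 0.3067]
tool_rot: [-180.0, -0.0, 79.3]
force: [0.4, 0.6, -0.6]
grip_width: 0.087
grasp_force: 0.0
```

>>> send_rows(xyz=[[-0.02, 0, 0], [-0.02, 0, 0], [-0.02, 0, 0], [-0.02, 0, 0], [-0.02, 0, 0], [-0.015, 0, 0], [0, 0, 0]], rotation=[[0, 0, 0], [0, 0, 0], [0, 0, 0], [0, 0, 0], [0, 0, 0], [0, 0, 0], [0, 0, 0]], jaw=[1, 1, 1, 1, 1, 1, 1])

```text
time_s: 5.85
tool_pos: [0.4878, -0.237, 0.3069]
tool_rot: [180.0, 0.1, 79.1]
force: [-0.1, 1.5, -0.7]
grip_width: 0.0865
grasp_force: 0.0
```

```bash
cat > shot.py <<'E'
import sys,cv2,pickle
from cell import env
k,x,y=sys.argv[1],*map(int,sys.argv[2:4])
c=env.read_camera("side");d=pickle.load(open("cams.pkl","rb"));d["side"]=c;pickle.dump(d,open("cams.pkl","wb"))
cv2.imwrite(f"pics/{k}.png",cv2.resize(c["image"][y:y+170,x:x+220],None,fx=3.5,fy=3.5,interpolation=cv2.INTER_CUBIC))
E
python3 shot.py c 200 155
```

```text
(no output)
```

View pics/c.png

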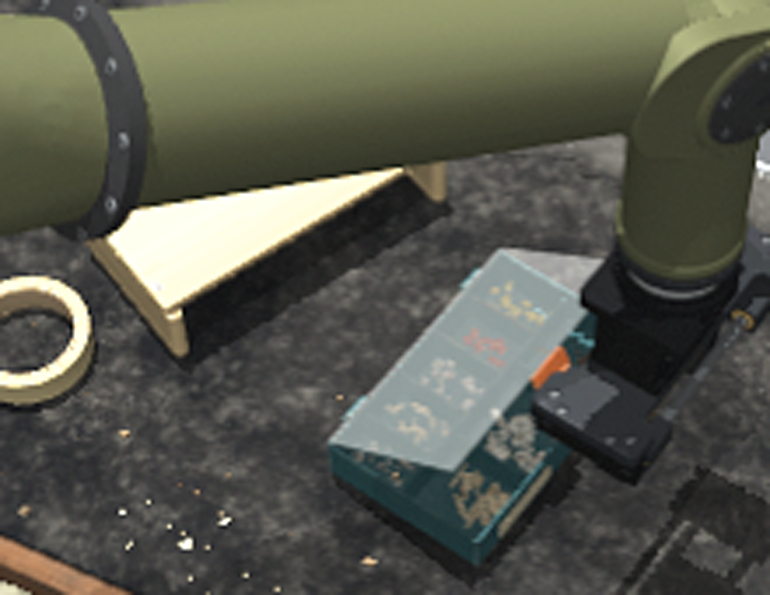

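The case is at crop (460,410), unmoved. The lid is part way down, with the latch at (550,365): either still falling or hung up. I'll wait, then check.

>>> send_rows(xyz=[[0, 0, 0], [0, 0, 0], [0, 0, 0], [0, 0, 0], [0, 0, 0], [0, 0, 0], [0, 0, 0], [0, 0, 0]], rotation=[[0, 0, 0], [0, 0, 0], [0, 0, 0], [0, 0, 0], [0, 0, 0], [0, 0, 0], [0, 0, 0], [0, 0, 0]], jaw=[1, 1, 1, 1, 1, 1, 1, 1])

```text
time_s: 6.7
tool_pos: [0.4883, -0.2353, 0.3067]
tool_rot: [180.0, -0.0, 79.2]
force: [0.4, -0.2, 1.0]
grip_width: 0.0871
grasp_force: 0.0
```

```bash
python3 shot.py d 200 155
```

```text
(no output)
```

View pics/d.png

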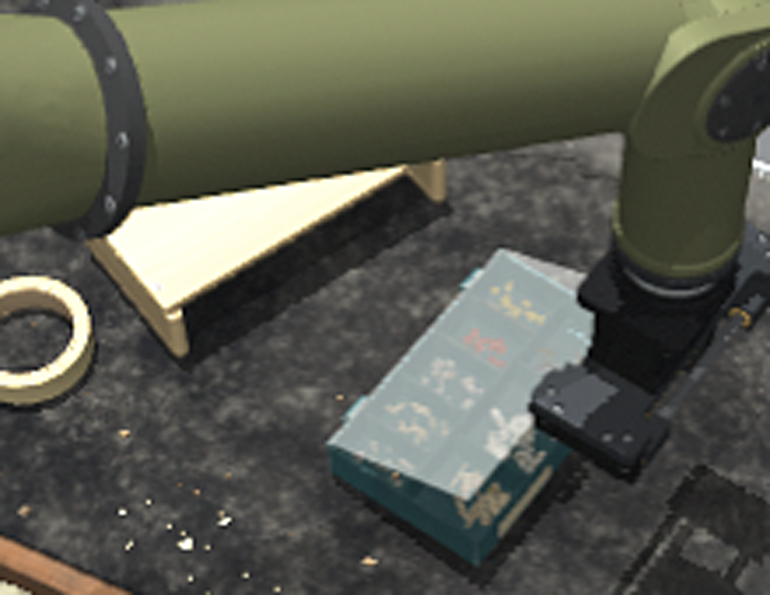

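The lid is still settling slowly; its left front corner is now at crop (465,497). I'll lower the fingers in front of the case while it closes.

>>> send_rows(xyz=[[0, 0, 0.02], [0, 0, 0.02], [0, 0, 0.02], [0, 0, 0.02], [0, 0, 0.02], [0, 0, 0.012], [0, 0, 0], [0, 0, 0], [0, 0, 0], [0, 0, 0], [0, 0, 0], [0, 0, 0], [0, 0, 0], [0, 0, 0], [0, 0, 0], [0, 0, 0], [0, 0, 0], [0, 0, 0], [0, 0, 0], [0, 0, 0]], rotation=[[0, 0, 0], [0, 0, 0], [0, 0, 0], [0, 0, 0], [0, 0, 0], [0, 0, 0], [0, 0, 0], [0, 0, 0], [0, 0, 0], [0, 0, 0], [0, 0, 0], [0, 0, 0], [0, 0, 0], [0, 0, 0], [0, 0, 0], [0, 0, 0], [0, 0, 0], [0, 0, 0], [0, 0, 0], [0, 0, 0]], jaw=[1, 1, 1, 1, 1, 1, 1, 1, 1, 1, 1, 1, 1, 1, 1, 1, 1, 1, 1, 1])

```text
time_s: 8.75
tool_pos: [0.4884, -0.2353, 0.1948]
tool_rot: [180.0, -0.0, 79.2]
force: [-0.1, -0.4, -0.9]
grip_width: 0.0872
grasp_force: 0.0
```

```bash
python3 shot.py e 200 155
```

```text
(no output)
```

View pics/e.png

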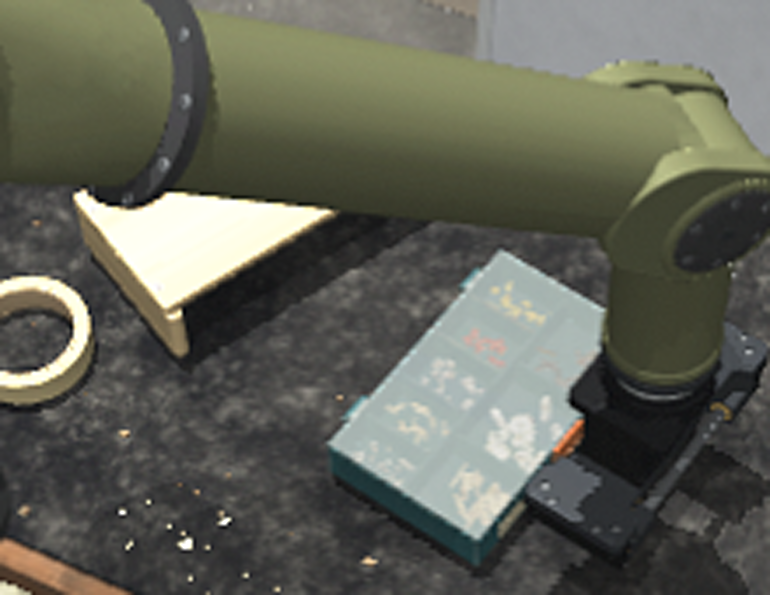

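The lid is shut: its rim is flush from crop (331,450) to (480,545), with the latch at (570,435). Next I push straight along the case's axis.

>>> send_rows(xyz=[[0.005, 0, 0], [0.005, 0, 0], [0.005, 0, 0], [0.005, 0, 0], [0.005, 0, 0], [0.005, 0, 0], [0.005, 0, 0], [0.005, 0, 0], [0.005, 0, 0], [0.005, 0, 0], [0.005, 0, 0], [0.005, 0, 0], [0.005, 0, 0], [0.005, 0, 0], [0.005, 0, 0], [0.005, 0, 0], [0.005, 0, 0], [0.005, 0, 0]], rotation=[[0, 0, 0], [0, 0, 0], [0, 0, 0], [0, 0, 0], [0, 0, 0], [0, 0, 0], [0, 0, 0], [0, 0, 0], [0, 0, 0], [0, 0, 0], [0, 0, 0], [0, 0, 0], [0, 0, 0], [0, 0, 0], [0, 0, 0], [0, 0, 0], [0, 0, 0], [0, 0, 0]], jaw=[1, 1, 1, 1, 1, 1, 1, 1, 1, 1, 1, 1, 1, 1, 1, 1, 1, 1])

```text
time_s: 10.6
tool_pos: [0.5053, -0.1465, 0.1948]
tool_rot: [180.0, 0.0, 79.2]
force: [-0.3, -2.2, -0.5]
grip_width: 0.0872
grasp_force: 1.0
```

>>> send_rows(xyz=[[0.005, -0.001, 0], [0.005, -0.001, 0], [0.005, -0.001, 0], [0.005, -0.001, 0], [0.005, -0.001, 0], [0.005, -0.001, 0], [0.005, -0.001, 0], [0.005, -0.001, 0], [0.005, -0.001, 0], [0.005, -0.001, 0]], rotation=[[0, 0, 0.014], [0, 0, 0.014], [0, 0, 0.014], [0, 0, 0.014], [0, 0, 0.014], [0, 0, 0.014], [0, 0, 0.014], [0, 0, 0.014], [0, 0, 0.014], [0, 0, 0.014]], jaw=[1, 1, 1, 1, 1, 1, 1, 1, 1, 1])

```text
time_s: 11.6
tool_pos: [0.5079, -0.0956, 0.1947]
tool_rot: [-180.0, -0.0, 71.1]
force: [-0.7, -2.8, -0.2]
grip_width: 0.0872
grasp_force: 1.2
```

```bash
python3 shot.py f 200 155
```

```text
(no output)
```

View pics/f.png

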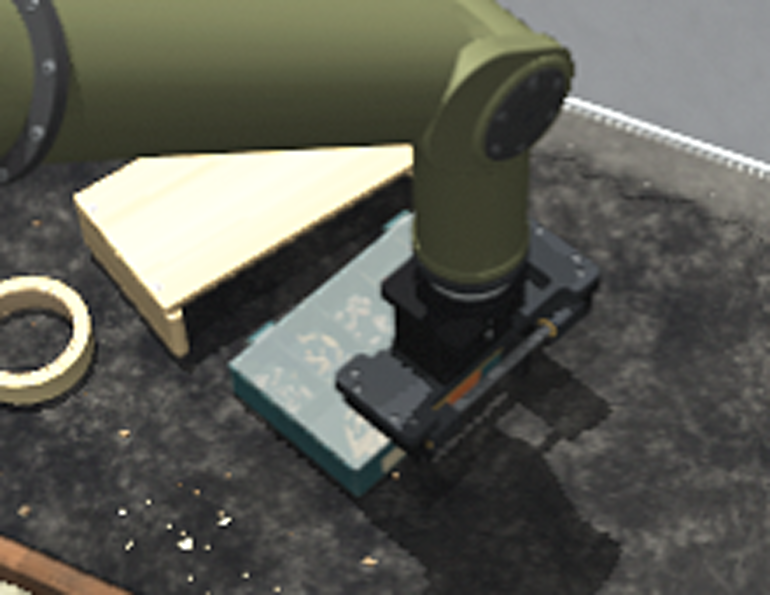

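The case follows, with the lid shut. Its left rear top corner is at crop (232,366), left front top at (360,470) and left front bottom at (360,496). I'll solve for its pose.

```bash
cat > fit.py <<'E'
from h import *
import sys
R0=np.array([.6057,.1205,1.0741])
def fit(pts,off=(200,155),yaw=None,sc=3.5,tool=None):
    M=[p[0] for p in pts];U=np.array([p[1] for p in pts])/sc+off
    f=lambda q:np.r_[(proj(d["side"],T(q,M))-U).ravel(),(q[2]-yaw)*57*1.0]
    q=least_squares(f,[.55,-.05,yaw]);c,s=np.cos(R0[2]),np.sin(R0[2])
    rel=lambda p:np.round([c*(p[0]-R0[0])+s*(p[1]-R0[1]),-s*(p[0]-R0[0])+c*(p[1]-R0[1])],4)
    print("case",q.x,"in riser",rel(q.x),np.degrees(q.x[2]-R0[2]),"res",q.fun.round(1))
    if tool: 
        a=q.x[2];v=np.array(tool)-q.x[:2];print("tool in riser",rel(tool),"tool in case",np.cos(a)*v[0]+np.sin(a)*v[1],-np.sin(a)*v[0]+np.cos(a)*v[1])
E
python3 - <<'E'
from fit import *
fit([((.067,.105,.038),(232,366)),((-.064,.105,.038),(360,470)),((-.064,.105,0),(360,496))],yaw=np.radians(71.1),tool=(.5079,-.0956))
E
```

```text
case [ 0.53388407 -0.02939391  1.24582239] in riser [-0.166  -0.0083] 9.838968313485204 res [-0.4 -0.9 -0.1  0.3  0.5  0.6  0.3]
tool in riser [-0.2366 -0.017 ] tool in case -0.07103710199517585 0.0034854927845353496
```

On track: the case should reach y ≈ -3 mm and square after the remaining arc. I'll finish the arc, then push on straight.

>>> send_rows(xyz=[[0.005, -0.001, 0], [0.005, -0.001, 0], [0.005, -0.001, 0], [0.005, -0.001, 0], [0.005, -0.001, 0], [0.005, -0.001, 0], [0.005, -0.001, 0], [0.005, -0.001, 0], [0.005, -0.001, 0], [0.005, -0.001, 0], [0.005, -0.001, 0], [0.005, -0.001, 0]], rotation=[[0, 0, 0.014], [0, 0, 0.014], [0, 0, 0.014], [0, 0, 0.014], [0, 0, 0.014], [0, 0, 0.014], [0, 0, 0.014], [0, 0, 0.014], [0, 0, 0.014], [0, 0, 0.014], [0, 0, 0.014], [0, 0, 0.014]], jaw=[1, 1, 1, 1, 1, 1, 1, 1, 1, 1, 1, 1])

```text
time_s: 12.85
tool_pos: [0.5206, -0.0358, 0.1947]
tool_rot: [-180.0, -0.0, 61.5]
force: [-0.8, -2.2, 1.2]
grip_width: 0.087
grasp_force: 1.3
```

>>> send_rows(xyz=[[0.005, 0, 0], [0.005, 0, 0], [0.005, 0, 0], [0.005, 0, 0], [0.005, 0, 0], [0.005, 0, 0]], rotation=[[0, 0, 0], [0, 0, 0], [0, 0, 0], [0, 0, 0], [0, 0, 0], [0, 0, 0]], jaw=[1, 1, 1, 1, 1, 1])

```text
time_s: 13.45
tool_pos: [0.535, -0.0094, 0.1947]
tool_rot: [-180.0, -0.0, 61.6]
force: [-1.4, -1.8, 1.4]
grip_width: 0.0868
grasp_force: 1.3
```

```bash
python3 shot.py g 160 155
```

```text
(no output)
```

View pics/g.png

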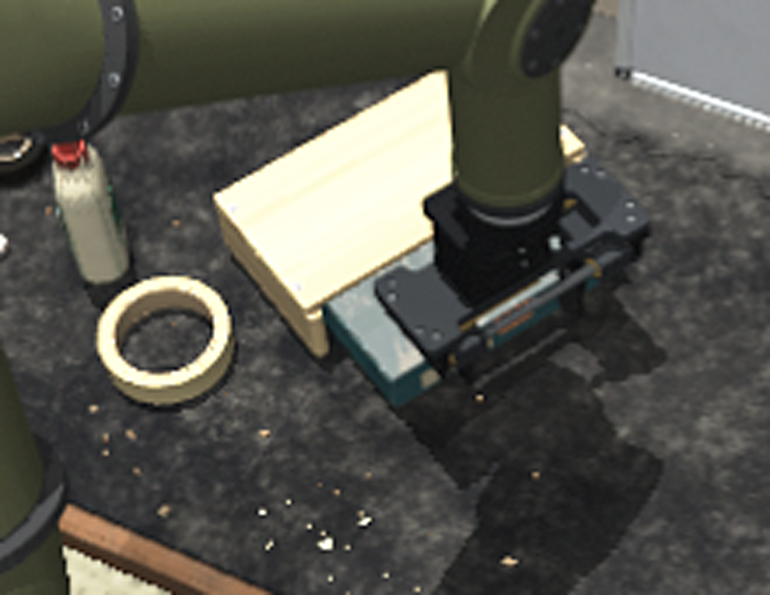

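The case is entering the bay with clearance at the left cheek (case edge at (332,315), cheek at (320,330)). About 61 mm remains.

>>> send_rows(xyz=[[0.005, 0, 0], [0.005, 0, 0], [0.005, 0, 0], [0.005, 0, 0], [0.005, 0, 0], [0.005, 0, 0], [0.005, 0, 0], [0.005, 0, 0], [0.005, 0, 0], [0.005, 0, 0], [0.003, 0, 0], [0, 0, 0]], rotation=[[0, 0, 0], [0, 0, 0], [0, 0, 0], [0, 0, 0], [0, 0, 0], [0, 0, 0], [0, 0, 0], [0, 0, 0], [0, 0, 0], [0, 0, 0], [0, 0, 0], [0, 0, 0]], jaw=[1, 1, 1, 1, 1, 1, 1, 1, 1, 1, 1, 1])

```text
time_s: 14.7
tool_pos: [0.5604, 0.0377, 0.1948]
tool_rot: [180.0, -0.1, 61.6]
force: [-1.0, 0.2, 0.5]
grip_width: 0.0872
grasp_force: 0.0
```

>>> send_rows(xyz=[[0.001, 0, 0], [0.001, 0, 0], [0.001, 0, 0], [0.001, 0, 0], [0, 0, 0]], rotation=[[0, 0, 0], [0, 0, 0], [0, 0, 0], [0, 0, 0], [0, 0, 0]], jaw=[1, 1, 1, 1, 1])

```text
time_s: 15.2
tool_pos: [0.562, 0.0403, 0.1948]
tool_rot: [180.0, -0.0, 61.6]
force: [-1.4, -1.8, 1.2]
grip_width: 0.0872
grasp_force: 1.0
```

>>> send_rows(xyz=[[0.001, 0, 0], [0.001, 0, 0], [0, 0, 0]], rotation=[[0, 0, 0], [0, 0, 0], [0, 0, 0]], jaw=[1, 1, 1])

```text
time_s: 15.5
tool_pos: [0.563, 0.0423, 0.1948]
tool_rot: [180.0, -0.0, 61.6]
force: [-1.0, -1.7, -0.6]
grip_width: 0.0868
grasp_force: 0.9
```

>>> send_rows(xyz=[[0.001, 0, 0], [0.001, 0, 0], [0.001, 0, 0], [0, 0, 0]], rotation=[[0, 0, 0], [0, 0, 0], [0, 0, 0], [0, 0, 0]], jaw=[1, 1, 1, 1])

```text
time_s: 15.9
tool_pos: [0.5644, 0.0448, 0.1948]
tool_rot: [180.0, -0.0, 61.6]
force: [-1.6, -2.3, 0.4]
grip_width: 0.0873
grasp_force: 1.1
```

>>> send_rows(xyz=[[0.001, 0, 0], [0.001, 0, 0], [0, 0, 0]], rotation=[[0, 0, 0], [0, 0, 0], [0, 0, 0]], jaw=[1, 1, 1])

```text
time_s: 16.2
tool_pos: [0.5648, 0.0452, 0.1947]
tool_rot: [-180.0, 0.1, 61.6]
force: [-3.3, -5.3, 3.9]
grip_width: 0.0873
grasp_force: 3.1
```

The force has risen and the tool has stalled, so the case is against the batten. I'll back off, then lift clear for a check.

>>> send_rows(xyz=[[-0.005, 0, 0], [-0.015, 0, 0], [-0.03, 0, 0], [-0.04, 0, 0], [0, 0, -0.04], [0, 0, -0.04], [0, 0, -0.04], [-0.04, 0, -0.03], [-0.04, 0, -0.02], [-0.04, 0, 0], [-0.04, 0, 0], [0, 0, 0], [0, 0, 0]], rotation=[[0, 0, 0], [0, 0, 0], [0, 0, 0], [0, 0, 0], [0, 0, 0], [0, 0, 0], [0, 0, 0], [0, 0, 0], [0, 0, 0], [0, 0, 0], [0, 0, 0], [0, 0, 0], [0, 0, 0]], jaw=[1, 1, 1, 1, 1, 1, 1, 1, 1, 1, 1, 1, 1])

```text
time_s: 17.5
tool_pos: [0.4455, -0.1743, 0.3647]
tool_rot: [-180.0, -0.2, 61.4]
force: [0.8, 0.2, 0.2]
grip_width: 0.087
grasp_force: 0.0
```

```bash
python3 shot.py h 160 155
```

```text
(no output)
```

View pics/h.png

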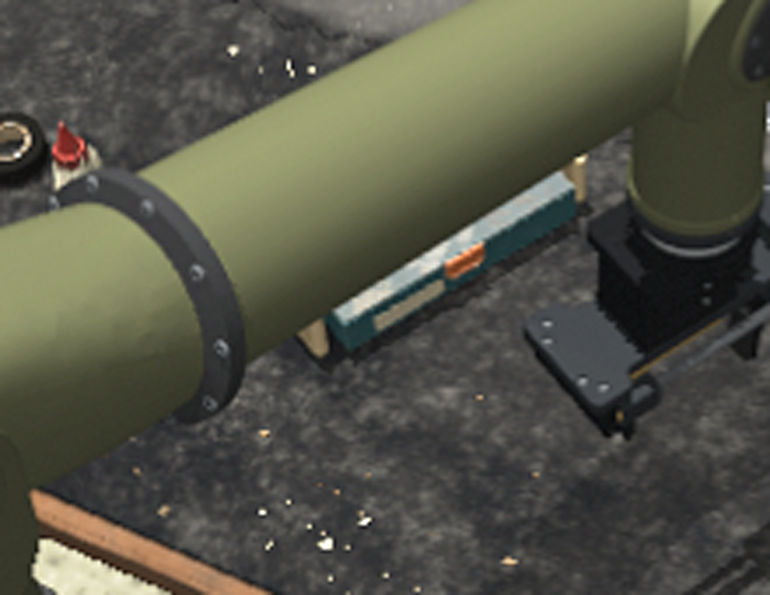

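The case is in the bay, lid flush: front bottom corners at about (345,350) and (577,216), latch at (464,261). I'll check the pose numerically.

```bash
python3 - <<'E'
from fit import *
fit([((-.064,.105,0),(345,349)),((-.064,-.105,0),(577,215)),((-.064,.105,.039),(341,322)),((-.064,-.105,.039),(575,187)),((-.067,0,.032),(464,262))],off=(160,155),yaw=1.0741)
E
```

```text
case [0.60131491 0.10875185 1.06515054] in riser [-0.0124 -0.0017] -0.5127660942673555 res [ 0.6  0.4 -0.6  0.6  0.3 -0.3 -0.1 -0.2 -0.2 -0.5 -0.5]
```

```bash
python3 -c "
from cell import env
print(env.sign_off())"
```

```text
the job is handed in; nothing more can be done
None
```

The job is handed in at about 17.5 s: the lid is shut and the case is home against the batten, about 2 mm off the bay's middle line and within 1° of square by the last picture; nothing I did came near the tape roll, glue bottle or eraser, and the hand-in returned no verdict.

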